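# Switch the suction over at the dust manifold

### The arm

A 6-joint arm with a two-finger parallel gripper is mounted at the origin on the work surface. World frame = base frame: x ahead of the robot, y to its left, z up, the work surface at z = 0. Lengths are in mm, angles in rad, forces in N, time in s.
With the tool pointing down it reaches from about 325 to 775 mm from the base axis. Payload 9.3 kg.
Tool frame: the origin (TCP) lies midway between the tips of the shut fingers; the grasp point (between the pads) lies 19 mm behind it; z points along the fingers, y is the line along which they close (so a half turn about z gives the same grasp; the last joint's range is limited). The gripper opens to 85 mm and grips with 20 to 120 N. Pads are 22 mm wide; open, the fingers measure 114 mm over their backs; the gripper's body (76 mm by 85 mm) begins 54 mm behind the grasp point. The pads swing forward as they close: fully open they stand 13 mm farther back than shut.
Start: joints at [-1.402, 0.259, 0.021, 1.334, 0, 1.418], TCP at [173.944, -521.766, 231.279] pointing down, gripper open.
Joint ranges: [-3.04, 3.04], [-0.91, 1.82], [-1.04, 1.36], [-1.92, 1.95], [-1.52, 1.45], [-3.14, 3.14]. Speed limits (rad/s): [2.22, 2.22, 2.79, 3.14, 3.14, 3.14].

### API

Orientations are given as a 3x3 rotation matrix whose columns are the frame's x, y, z axes.
In Python, from plant import arm gives the robot as it stands.
- The arm moves only by the tool jog_arm, never from a script. Its argument "rows" is text: rows parted by semicolons, each of 7 numbers parted by spaces: the shift along the tool's x, y, z in mm, then the turn, a rotation vector about the tool's x, y, z in degrees, then the closure, from -1 (fully open) to 1 (shut). A call has 1 to 12 rows; each row shifts and turns the commanded pose from where the row before left it, along the tool's axes as they then stand; what a row does not reach is not made up. A row lasts 1/10 s, in which the tool goes at most 50 mm and 8.59 degrees, less where a joint would pass 70% of its speed; a pose out of reach is approached as far as the arm can. A call is refused whole if a number of a shift passes 50 or a number of a turn 8.59, either way. A call with a gripper value outside its range is refused whole. The fingers move at their own pace and stop on an object; the grip force is fixed at half the most. Time passes only in rows, so rows that do not move let the fingers close. It gives the time, the measured TCP pose, the force, the opening and the grip force at its end, in the units of the state.
- arm.get_obs(): the state, without advancing time (a new reading comes with each control period).
- arm.camera(name): name is "scene" or "side" or "wrist"; returns the picture (420x560x3 uint8, red, green, blue); there is no depth.
- arm.camera_model(name): a dict with "camera_matrix" (3x3 intrinsics, pixels), "R" (3x3) and "t" (3): a world point X has camera coordinates R X + t; the wrist camera has in their place "tool_from_camera" (4x4, takes a point from camera to tool coordinates, whose origin is the TCP and whose axes are the flange's). Camera axes: x right, y down, z forward; pixel columns grow to the right and rows downward; lengths in mm; the calibration is good to about 2 mm. A picture is of the moment at which its call begins: read the wrist's pose just before it. camera_model takes no time and is no camera call.
- arm.finish_job(): hands the job in; it is judged then, once.
The state is a dict: "time": time; "q": joint angles; "qd": joint speeds; "joint_torque": joint torques, N m; "ee_pos": TCP position; "orientation": TCP orientation; "wrist_force": force on the tool from outside, world axes, zero at the start; "ft_torque": the same for the moment, N m; "finger_gap": finger opening in mm; "finger_force": force on a finger pad.
Only numpy, scipy, OpenCV 4.12 (cv2) and the standard library are available. Lean on these libraries where they do the work, as an engineer would, in place of code of your own. Each camera call takes 0.05 s, during which the arm holds its last target. There are 200 camera calls.

### The job

On the wooden dust manifold three sliding blast gates stand side by side, two narrow and one wide. Push the tabs of both narrow gates fully in so that their inlets are shut, and only then push the tab of the wide gate fully out towards the robot so that its inlet is fully open. Use the fingertips against one side of a tab at a time: do not pinch the tabs, and leave everything else where it is.

Things in the scene. Friction and masses are not known exactly. Their poses are not given: they have to be found in the camera images.
- wide_slide (a joint): steel slide of the wide gate (square aluminium frame 110 x 110 mm, round inlet 80 mm): 0 = pushed fully in, inlet shut; 0.09 m = pushed fully out towards the robot, inlet fully open; stops at both ends; stays where it is left; takes about 4 N to move
- wide_outer (a point): outer (robot) side of the upright steel tab on the slide of the wide gate; moves with it. Origin: centre of the face, 119 mm above the bench. x: level, square to the tab, into the gate (pushing along +x shuts it); y along the tab; z up. Tab 66 mm wide, 6 mm thick, its top 142 mm above the bench; behind it lies the level slide plate, top 101 mm above the bench
- wide_inner (a point): inner (gate) side of the tab of the wide gate: centre of the face, axes as for the outer side. Pushing it along -x opens the gate. With the slide fully in, 55 mm are free between it and the gate frame; frame 108 mm high above the bench, collar round the inlet to 126 mm; keep fingertips above the slide plate (101 mm)
- narrow_a_slide (a joint): steel slide of the first narrow gate (square aluminium frame 80 x 80 mm, round inlet 50 mm): 0 = pushed fully in, inlet shut; 0.06 m = pushed fully out towards the robot, inlet fully open; stops at both ends; stays where it is left; takes about 4 N to move
- narrow_a_outer (a point): outer (robot) side of the upright steel tab on the slide of the first narrow gate; moves with it. Origin: centre of the face, 119 mm above the bench. x: level, square to the tab, into the gate (pushing along +x shuts it); y along the tab; z up. Tab 56 mm wide, 6 mm thick, its top 142 mm above the bench; behind it lies the level slide plate, top 101 mm above the bench
- narrow_a_inner (a point): inner (gate) side of the tab of the first narrow gate: centre of the face, axes as for the outer side. Pushing it along -x opens the gate. With the slide fully in, 55 mm are free between it and the gate frame; frame 108 mm high above the bench, collar round the inlet to 126 mm; keep fingertips above the slide plate (101 mm)
- narrow_b_slide (a joint): steel slide of the second narrow gate (same as the first narrow gate): 0 = pushed fully in, inlet shut; 0.06 m = pushed fully out towards the robot, inlet fully open; stops at both ends; stays where it is left; takes about 4 N to move
- narrow_b_outer (a point): outer (robot) side of the upright steel tab on the slide of the second narrow gate; moves with it. Origin: centre of the face, 119 mm above the bench. x: level, square to the tab, into the gate (pushing along +x shuts it); y along the tab; z up. Tab 56 mm wide, 6 mm thick, its top 142 mm above the bench; behind it lies the level slide plate, top 101 mm above the bench
- narrow_b_inner (a point): inner (gate) side of the tab of the second narrow gate: centre of the face, axes as for the outer side. Pushing it along -x opens the gate. With the slide fully in, 55 mm are free between it and the gate frame; frame 108 mm high above the bench, collar round the inlet to 126 mm; keep fingertips above the slide plate (101 mm)
- tin_mid (a point): bystander: small amber glass jar with a steel cap, 36 mm across, 60 mm tall, standing on the bench between two slides; point half-way up its middle. Not to be disturbed
- offcut_mid (a point): bystander: pale wooden offcut, 60 x 32 x 30 mm, lying on the bench between two slides; point half-way up its middle. Not to be disturbed
- tape_mid (a point): bystander: roll of paper masking tape, 80 mm across, 24 mm high, lying flat on the bench in front of the manifold; point half-way up its middle. Not to be disturbed
- sander_mid (a point): bystander: cork sanding block, 35 x 75 x 28 mm, lying on top of the manifold box near its rear edge (behind the gates); point half-way up its middle. Not to be disturbed
- glue_mid (a point): bystander: white glue bottle, 60 mm across, 170 mm tall, standing to the right of the manifold; point half-way up its middle. Not to be disturbed
- driver_mid (a point): bystander: screwdriver with a black handle, about 200 mm long, lying on the bench in front of the manifold; point half-way up its middle. Not to be disturbed
- can_mid (a point): bystander: steel can with paper label, 76 mm across, 100 mm tall, standing to the left of the manifold; point half-way up its middle. Not to be disturbed

How it is judged (in metres and radians):
On the way, in this order (a step that is already met when the one before it is completed fails the run):
1. both narrow gates are shut, while the wide one is still less than half open (value of joint each of narrow_a_slide, narrow_b_slide below 0.005 m and value of joint wide_slide below 0.045 m), for 0.2 s.
2. the wide gate is fully open, the narrow ones still shut (value of joint each of narrow_a_slide, narrow_b_slide below 0.005 m and value of joint wide_slide above 0.085 m), for 0.2 s.
At the end, for the whole second after the job is handed in: both narrow slides are within 5 mm of fully in, the wide slide is within 5 mm of fully out, and all three are at rest (all of step 2 and velocity of joint wide_slide between -0.005 and 0.005 m/s and velocity of joint narrow_a_slide between -0.005 and 0.005 m/s and velocity of joint narrow_b_slide between -0.005 and 0.005 m/s); the robot touches nothing.
It fails at once if a tab is pinched (both of its faces squeezed by the fingers at once) (contact force between each of wide_slide_c5, wide_slide_c6 and the fingers above 1.5 N or contact force between each of narrow_a_slide_c5, narrow_a_slide_c6 and the fingers above 1.5 N or contact force between each of narrow_b_slide_c5, narrow_b_slide_c6 and the fingers above 1.5 N).
It fails at once if a bystander is lifted, carried or shoved more than 20 mm from its place (distance of any of tin_mid, offcut_mid, tape_mid, sander_mid, glue_mid, driver_mid, can_mid from where it was at the start of the episode above 0.02 m).
It also fails if it takes over 70 s, if anything falls off the work surface, if the arm or the gripper's body presses on something with over 40 N, if the wrist force passes 120 N, or if a joint passes its speed limit or range.

## Working session

There is one attempt and no reset: what is moved stays moved. The work goes in short steps, Python scripts to look and compute and a tool call to move; the robot and the scene stay as the last step left them, time stands still between calls to the robot, and variables do not carry over. Pictures are saved under pics/ and viewed, at most 10 in all, crops included, and the job is handed in when it is done.

Besides the shell and the picture viewer there is one more tool, called after "Call:" as a command line: name --argument value ..., lists and objects as JSON in quotes. jog_arm: Moves the arm, as the interface text tells. Its arguments: {"type":"object","properties":{"rows":{"type":"string"}},"required":["rows"]}

```bash
mkdir -p pics; ls
python3 - <<'E'
from plant import arm
import cv2, numpy as np
for n in ("scene","side"):
    cv2.imwrite(f"pics/{n}0.png",arm.camera(n)[:,:,::-1])
    m=arm.camera_model(n); print(n,np.round(m["camera_matrix"],1).tolist(),np.round(-m["R"].T@m["t"]).tolist())
o=arm.get_obs(); print(o["time"],o["ee_pos"],np.round(o["orientation"],3).tolist(),o["finger_gap"])
print(np.round(arm.camera_model("wrist")["tool_from_camera"],3))
E
```

```text
pics
scene [[426.8, 0.0, 282.9], [0.0, 426.8, 210.2], [0.0, 0.0, 1.0]] [1193.0, -253.0, 862.0]
side [[421.5, 0.0, 277.4], [0.0, 421.5, 205.8], [0.0, 0.0, 1.0]] [318.0, 579.0, 771.0]
0.1 [ 173.89334806 -521.55041864  230.7209691 ] [[0.949, 0.316, -0.0], [0.316, -0.949, 0.001], [0.0, -0.001, -1.0]] 85.50304568790743
[[  -0.      -0.958   -0.286   72.222]
 [   1.      -0.       0.       0.609]
 [  -0.      -0.286    0.958 -141.846]
 [   0.       0.       0.       1.   ]]
```

View pics/scene0.png

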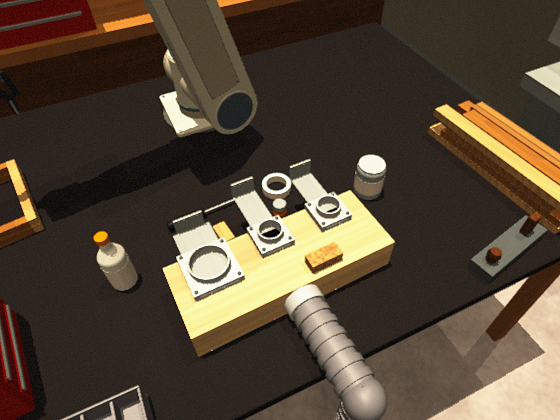

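View pics/side0.png

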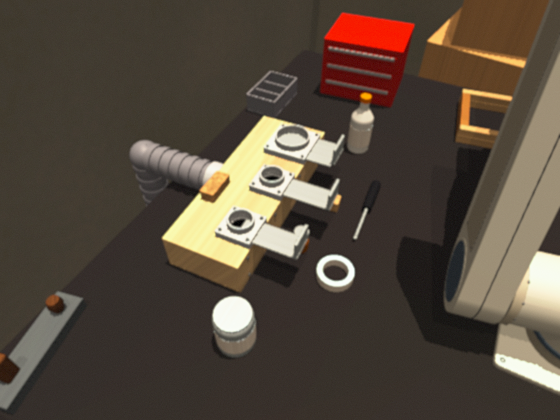

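The scene picture shows the three gates: wide at (210,265), narrow ones at (270,232) and (328,207), with their tabs at (187,218), (243,185) and (301,167). The side view shows the tabs at (340,147), (335,190) and (302,238). Next I'll enlarge both.

Run:
```python
import cv2
a=cv2.imread("pics/scene0.png")[140:300,160:360]; b=cv2.imread("pics/side0.png")[110:270,210:360]
cv2.imwrite("pics/s1.png",cv2.convertScaleAbs(cv2.resize(a,(750,600),interpolation=cv2.INTER_CUBIC),alpha=1.3))
cv2.imwrite("pics/d1.png",cv2.convertScaleAbs(cv2.resize(b,(562,600),interpolation=cv2.INTER_CUBIC),alpha=1.3))
```

```text
(no output)
```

View pics/s1.png

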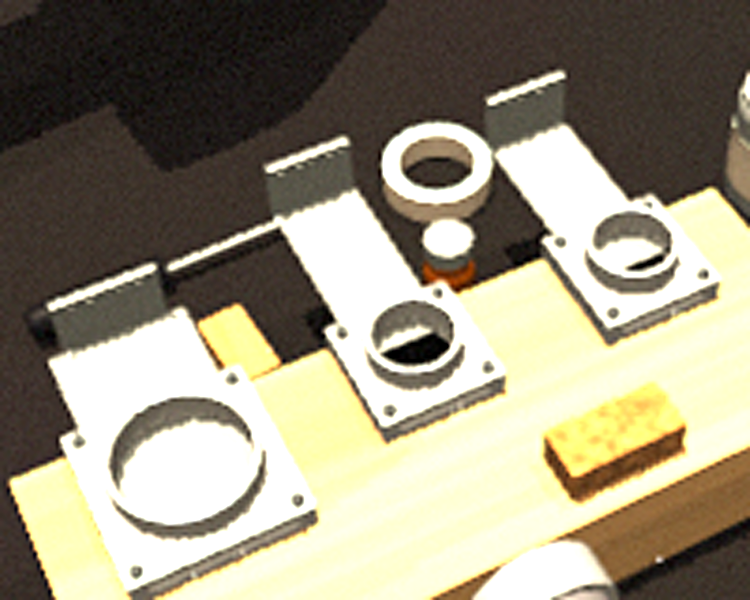

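View pics/d1.png

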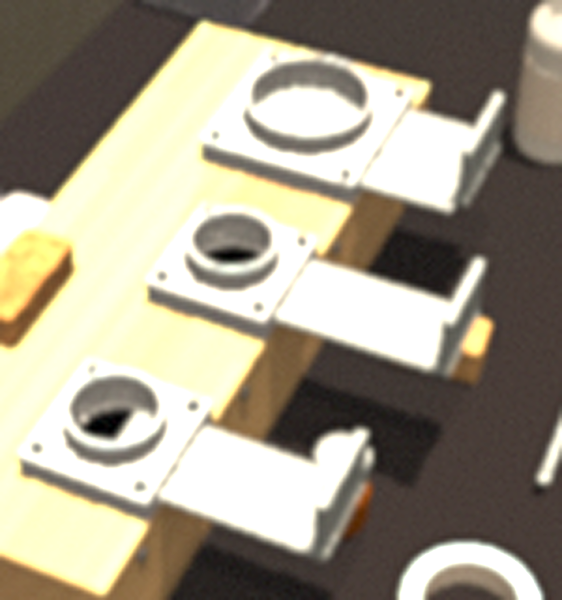

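The enlarged views show the wide tab's top edge from (50,305) to (157,268), the middle one from (266,172) to (348,143), and the left narrow one from (487,102) to (564,74) in the crop. The wide inlet is shut, and both narrow ones are partly open.

```bash
cat > h.py <<'E'
import numpy as np
from plant import arm
def ray(n,uv,z):
    m=arm.camera_model(n); R=np.array(m["R"]); t=np.array(m["t"]).ravel()
    c=-R.T@t; d=R.T@np.linalg.solve(m["camera_matrix"],[uv[0],uv[1],1]); return c+d*(z-c[2])/d[2]
def proj(n,X):
    m=arm.camera_model(n); p=np.array(m["camera_matrix"])@(np.array(m["R"])@X+np.array(m["t"]).ravel()); return p[:2]/p[2]
E
python3 - <<'E'
from h import *
T={"wide":((50,305),(157,268)),"mid":((266,172),(348,143)),"left":((487,102),(564,74))}
F={"wide":((65,440),(135,592),(316,515),(232,372)),"mid":((328,335),(388,428),(504,383),(438,287)),"left":((543,237),(612,333),(717,284),(652,200))}
f=lambda p:np.array(p)/3.75+[160,140]
for k in T:
    P=[ray("scene",f(p),142) for p in T[k]]; d=P[1]-P[0]
    print(k,[p.round(0)[:2] for p in P],"w",np.linalg.norm(d).round(1),"mid",((P[0]+P[1])/2).round(),"yaw",np.degrees(np.arctan2(-d[0],d[1])).round(1),
      "side crop",[((proj("side",p)-[210,110])*3.747).round() for p in P])
    Q=[ray("scene",f(p),108) for p in F[k]]; print("  frame",[q.round()[:2] for q in Q],[np.linalg.norm(Q[i]-Q[i-1]).round() for i in range(4)],"ctr",np.mean(Q,0).round())
print([ray("scene",p,z).round() for p,z in (((277,180),24),((279,204),60),((200,212),10),((224,232),30))])
E
```

```text
wide [array([ 561., -228.]), array([ 561., -163.])] w 64.9 mid [ 561. -195.  142.] yaw -0.3 side crop [array([499.,  90.]), array([460., 147.])]
  frame [array([ 631., -246.]), array([ 741., -240.]), array([ 738., -136.]), array([ 627., -144.])] [np.float64(102.0), np.float64(110.0), np.float64(104.0), np.float64(112.0)] ctr [ 684. -191.  108.]
mid [array([516., -77.]), array([515., -21.])] w 55.7 mid [515. -49. 142.] yaw 0.9 side crop [array([476., 253.]), array([440., 314.])]
  frame [array([626., -83.]), array([703., -78.]), array([704.,  -4.]), array([621.,  -8.])] [np.float64(75.0), np.float64(77.0), np.float64(73.0), np.float64(83.0)] ctr [663. -43. 108.]
left [array([520.,  74.]), array([519., 131.])] w 56.9 mid [520. 102. 142.] yaw 1.5 side crop [array([360., 425.]), array([315., 502.])]
  frame [array([613.,  68.]), array([699.,  70.]), array([694., 146.]), array([616., 145.])] [np.float64(77.0), np.float64(86.0), np.float64(76.0), np.float64(78.0)] ctr [655. 107. 108.]
[array([440.,  74.,  24.]), array([550.,  29.,  60.]), array([ 445., -151.,   10.]), array([ 550., -120.,   30.])]
```

The tabs are 65, 56 and 57 mm wide, which matches the data, and the side view agrees to about 1.5 px. Yaw is about 2–3°. I'll go to the middle gate first, with the fingers shut.

Call:
jog_arm --rows "0 0 0 0 0 8 1;0 0 0 0 0 8 1;0 0 0 0 0 0 1"

```text
time: 0.4
ee_pos: [173.9, -521.6, 230.9]
orientation: [[0.999, 0.04, -0.0], [0.04, -0.999, 0.001], [-0.0, -0.001, -1.0]]
wrist_force: [0.0, -0.1, -0.3]
finger_gap: 43.9
finger_force: 0.0
```

Call:
jog_arm --rows "26 -38 0 0 0 0 1;26 -38 0 0 0 0 1;26 -38 0 0 0 0 1;26 -38 0 0 0 0 1;26 -38 0 0 0 0 1;26 -38 0 0 0 0 1;26 -38 0 0 0 0 1;26 -38 0 0 0 0 1;26 -38 0 0 0 0 1;26 -38 0 0 0 0 1;26 -38 0 0 0 0 1;26 -38 0 0 0 0 1"

```text
time: 1.6
ee_pos: [466.9, -51.0, 231.3]
orientation: [[0.999, 0.047, 0.0], [0.047, -0.999, -0.0], [0.0, 0.0, -1.0]]
wrist_force: [0.6, -1.0, 0.4]
finger_gap: -0.1
finger_force: 0.0
```

Call:
jog_arm --rows "0 0 38 0 0 0 1;0 0 38 0 0 0 1;0 0 38 0 0 0 1;0 0 0 0 0 0 1;10 0 0 0 0 0 1;10 0 0 0 0 0 1;5 0 0 0 0 0 1;5 0 0 0 0 0 1;5 0 0 0 0 0 1;0 0 0 0 0 0 1"

```text
time: 2.6
ee_pos: [501.8, -51.5, 117.5]
orientation: [[0.999, 0.043, 0.0], [0.043, -0.999, -0.0], [0.0, 0.0, -1.0]]
wrist_force: [0.4, -0.2, -1.0]
finger_gap: 0.2
finger_force: 0.0
```

Call:
jog_arm --rows "5 0 0 0 0 0 1;5 0 0 0 0 0 1;5 0 0 0 0 0 1;5 0 0 0 0 0 1;0 0 0 0 0 0 1"

```text
time: 3.1
ee_pos: [522.1, -50.6, 117.1]
orientation: [[0.999, 0.043, 0.001], [0.043, -0.999, 0.0], [0.001, -0.0, -1.0]]
wrist_force: [0.1, 0.3, 0.1]
finger_gap: -0.2
finger_force: 0.0
```

I expected contact by now, so I'll look.

Run:
```python
from h import *
import cv2
b=arm.camera("side")[110:270,210:360,::-1]; a=arm.camera("scene")[140:300,160:360,::-1]
f=lambda i:cv2.convertScaleAbs(cv2.resize(i,(400,400),interpolation=cv2.INTER_CUBIC),alpha=1.3)
cv2.imwrite("pics/l2.png",np.hstack([f(a),f(b)])); print(arm.get_obs()["wrist_force"])
```

```text
[-0.97473327 -0.18356098 -0.70315615]
```

View pics/l2.png

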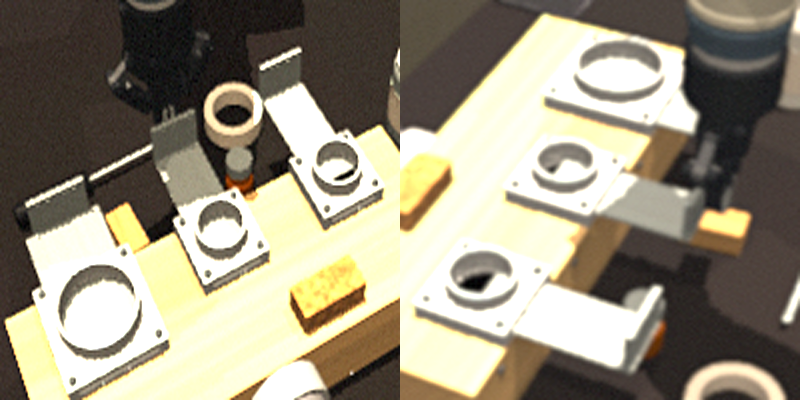

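The tab is already moving ahead of the fingers and the middle inlet now shows mostly steel, so the resting force is simply small. I'll keep pushing in small steps.

Call:
jog_arm --rows "5 0 0 0 0 0 1;5 0 0 0 0 0 1;5 0 0 0 0 0 1;3 0 0 0 0 0 1"

```text
time: 3.6
ee_pos: [539.6, -49.7, 117.2]
orientation: [[0.999, 0.043, -0.0], [0.043, -0.999, 0.0], [-0.0, -0.0, -1.0]]
wrist_force: [-4.0, 0.2, 1.9]
finger_gap: 0.1
finger_force: 1.6
```

Call:
jog_arm --rows "3 0 0 0 0 0 1;3 0 0 0 0 0 1"

```text
time: 3.8
ee_pos: [545.4, -49.5, 117.2]
orientation: [[0.999, 0.043, -0.0], [0.043, -0.999, 0.0], [-0.0, -0.0, -1.0]]
wrist_force: [-3.3, 0.2, 1.6]
finger_gap: -0.0
finger_force: 1.6
```

Call:
jog_arm --rows "2 0 0 0 0 0 1;2 0 0 0 0 0 1"

```text
time: 4.0
ee_pos: [546.2, -49.4, 117.2]
orientation: [[0.999, 0.042, -0.006], [0.042, -0.999, -0.001], [-0.006, 0.0, -1.0]]
wrist_force: [-26.2, -2.7, 15.0]
finger_gap: 0.2
finger_force: 13.0
```

The stop is reached: 26 N at TCP x = 546. I'll back off and go to the left narrow gate.

Call:
jog_arm --rows "-20 0 0 0 0 0 1;0 0 -50 0 0 0 1;-10 -39 0 0 0 0 1;-10 -39 0 0 0 0 1;-10 -39 0 0 0 0 1;-11 -39 0 0 0 0 1;0 0 0 0 0 0 1;0 0 25 0 0 0 1;0 0 25 0 0 0 1;0 0 0 0 0 0 1"

```text
time: 5.0
ee_pos: [480.7, 103.7, 115.1]
orientation: [[0.999, 0.042, -0.004], [0.042, -0.999, -0.0], [-0.004, -0.0, -1.0]]
wrist_force: [0.9, 0.0, 0.4]
finger_gap: 0.4
finger_force: 0.0
```

Call:
jog_arm --rows "10 0 0 0 0 0 1;10 0 0 0 0 0 1;6 0 0 0 0 0 1;6 0 0 0 0 0 1;6 0 0 0 0 0 1;6 0 0 0 0 0 1"

```text
time: 5.6
ee_pos: [526.0, 105.7, 117.4]
orientation: [[0.999, 0.042, -0.0], [0.042, -0.999, -0.0], [-0.0, 0.0, -1.0]]
wrist_force: [-3.1, 0.0, 2.2]
finger_gap: -0.0
finger_force: 1.7
```

Call:
jog_arm --rows "3 0 0 0 0 0 1;3 0 0 0 0 0 1;2 0 0 0 0 0 1"

```text
time: 5.9
ee_pos: [533.7, 106.1, 117.2]
orientation: [[0.999, 0.043, -0.0], [0.043, -0.999, -0.0], [-0.0, 0.0, -1.0]]
wrist_force: [-3.5, -0.4, 1.6]
finger_gap: -0.4
finger_force: 1.6
```

Call:
jog_arm --rows "2 0 0 0 0 0 1;2 0 0 0 0 0 1"

```text
time: 6.1
ee_pos: [537.6, 106.3, 117.3]
orientation: [[0.999, 0.043, -0.0], [0.043, -0.999, -0.0], [-0.0, 0.0, -1.0]]
wrist_force: [-3.5, -0.8, 1.4]
finger_gap: -0.1
finger_force: 1.6
```

Call:
jog_arm --rows "2 0 0 0 0 0 1;2 0 0 0 0 0 1"

```text
time: 6.3
ee_pos: [539.5, 106.3, 117.2]
orientation: [[0.999, 0.043, -0.004], [0.043, -0.999, -0.0], [-0.004, 0.0, -1.0]]
wrist_force: [-20.2, -2.3, 13.6]
finger_gap: 0.2
finger_force: 10.1
```

Stop reached at x = 539.5, so both narrow gates are shut. Next I'll move above the gap behind the wide tab.

Call:
jog_arm --rows "-20 0 0 0 0 0 1;0 0 -50 0 0 0 1;0 0 -20 0 0 0 1;8 38 0 0 0 0 1;8 38 0 0 0 0 1;8 38 0 0 0 0 1;8 38 0 0 0 0 1;8 38 0 0 0 0 1;8 38 0 0 0 0 1;9 38 0 0 0 0 1;9 35 0 0 0 0 1"

```text
time: 7.4
ee_pos: [601.1, -194.4, 187.3]
orientation: [[0.999, 0.042, 0.001], [0.042, -0.999, -0.0], [0.001, 0.0, -1.0]]
wrist_force: [0.7, 1.3, 0.5]
finger_gap: -0.1
finger_force: 0.0
```

Run:
```python
from h import *
import cv2
b=arm.camera("side")[110:270,210:360,::-1]; a=arm.camera("scene")[140:300,160:360,::-1]
f=lambda i:cv2.convertScaleAbs(cv2.resize(i,(400,400),interpolation=cv2.INTER_CUBIC),alpha=1.3)
cv2.imwrite("pics/l3.png",np.hstack([f(a),f(b)])); print(arm.get_obs()["ee_pos"])
cv2.imwrite("pics/w3.png",arm.camera("wrist")[:,:,::-1])
```

```text
[ 601.62592849 -196.67435242  186.33033209]
```

View pics/l3.png

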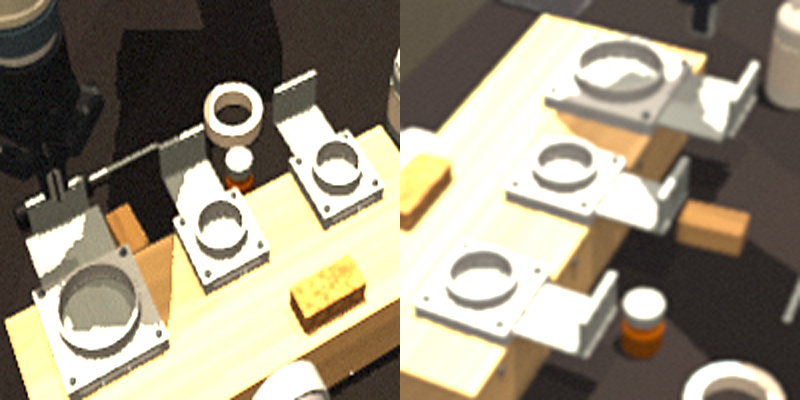

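View pics/w3.png

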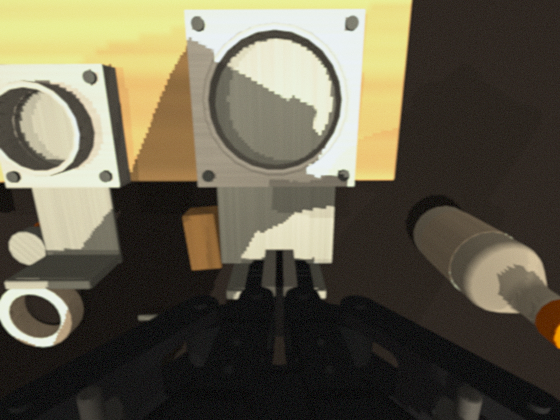

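Both narrow inlets are now filled with steel. In the wrist view, the wide frame's front edge is at row 185, the plate/tab junction at row 263 and the tab top at about row 290. I'll convert these to x.

Run:
```python
from h import *
m=arm.camera_model("wrist"); K=m["camera_matrix"]; T=np.array(m["tool_from_camera"]); o=arm.get_obs(); R=np.array(o["orientation"]); p=np.array(o["ee_pos"])
c=R@T[:3,3]+p
for n,uv,z in (("frame",(275,186),108),("inner bottom",(275,263),101),("inner topL",(240,291),142),("inner topR",(326,291),142),("plateL",(219,240),101),("plateR",(334,240),101)):
    d=R@T[:3,:3]@np.linalg.solve(K,[*uv,1]); print(n,(c+d*(z-c[2])/d[2]).round(1))
print(p)
```

```text
frame [ 623.3 -191.7  108. ]
inner bottom [ 560.4 -193.9  101. ]
inner topL [ 559.6 -171.4  142. ]
inner topR [ 561.8 -227.9  142. ]
plateL [ 578.  -150.5  101. ]
plateR [ 581.4 -238.2  101. ]
[ 600.96820752 -194.57488577  186.4312797 ]
```

The inner face is at x ≈ 560 and the frame at about 625, so the middle of the gap is about 593. I'll descend there and push out.

Call:
jog_arm --rows "-8 0 0 0 0 0 1;0 0 30 0 0 0 1;0 0 25 0 0 0 1;0 0 16 0 0 0 1;0 0 0 0 0 0 1"

```text
time: 8.05
ee_pos: [590.8, -190.8, 114.6]
orientation: [[0.999, 0.044, -0.003], [0.044, -0.999, 0.002], [-0.003, -0.002, -1.0]]
wrist_force: [0.2, -1.1, -0.3]
finger_gap: 0.2
finger_force: 0.0
```

Call:
jog_arm --rows "-8 0 0 0 0 0 1;-6 0 0 0 0 0 1;-6 0 0 0 0 0 1;-6 0 0 0 0 0 1;-6 0 0 0 0 0 1"

```text
time: 8.55
ee_pos: [560.6, -194.2, 117.3]
orientation: [[0.999, 0.043, 0.002], [0.043, -0.999, -0.001], [0.002, 0.001, -1.0]]
wrist_force: [3.9, 0.4, 1.5]
finger_gap: -0.0
finger_force: 1.7
```

In contact at about 4 N and moving.

Call:
jog_arm --rows "-8 0 0 0 0 0 1;-8 0 0 0 0 0 1;-8 0 0 0 0 0 1;-8 0 0 0 0 0 1;-8 0 0 0 0 0 1;-8 0 0 0 0 0 1;-6 0 0 0 0 0 1"

```text
time: 9.25
ee_pos: [505.6, -196.5, 116.3]
orientation: [[0.999, 0.042, -0.0], [0.042, -0.999, -0.0], [-0.0, 0.0, -1.0]]
wrist_force: [3.8, -0.8, 2.1]
finger_gap: 0.4
finger_force: 1.7
```

Call:
jog_arm --rows "-4 0 0 0 0 0 1;-4 0 0 0 0 0 1;-3 0 0 0 0 0 1"

```text
time: 9.55
ee_pos: [495.1, -196.9, 116.2]
orientation: [[0.999, 0.042, -0.0], [0.042, -0.999, -0.0], [-0.0, 0.0, -1.0]]
wrist_force: [3.6, -1.2, 1.1]
finger_gap: 0.0
finger_force: 1.6
```

Call:
jog_arm --rows "-3 0 0 0 0 0 1;-3 0 0 0 0 0 1"

```text
time: 9.75
ee_pos: [490.1, -197.1, 116.3]
orientation: [[0.999, 0.043, 0.002], [0.043, -0.999, 0.0], [0.002, 0.0, -1.0]]
wrist_force: [20.7, 0.6, -7.7]
finger_gap: -0.2
finger_force: 10.3
```

Call:
jog_arm --rows "-2 0 0 0 0 0 1;-2 0 0 0 0 0 1"

```text
time: 9.95
ee_pos: [490.0, -197.1, 116.5]
orientation: [[0.999, 0.044, 0.01], [0.044, -0.999, 0.001], [0.01, -0.001, -1.0]]
wrist_force: [34.9, 3.5, -15.3]
finger_gap: -0.3
finger_force: 17.4
```

The outer stop is reached at x = 490, as predicted (489). I'll hold briefly, back off, lift clear and check.

Call:
jog_arm --rows "0 0 0 0 0 0 1;0 0 0 0 0 0 1;10 0 0 0 0 0 1;10 0 0 0 0 0 1;0 0 -30 0 0 0 1;0 0 -40 0 0 0 1;0 0 -40 0 0 0 1;-40 0 0 0 0 0 1;-40 0 0 0 0 0 1;-40 0 0 0 0 0 1;0 0 0 0 0 0 1"

```text
time: 11.05
ee_pos: [381.6, -200.5, 226.4]
orientation: [[0.999, 0.041, -0.002], [0.041, -0.999, 0.001], [-0.002, -0.001, -1.0]]
wrist_force: [-0.0, 0.9, -0.1]
finger_gap: 0.2
finger_force: 0.0
```

Run:
```python
from h import *
import cv2
b=arm.camera("side")[100:280,210:390,::-1]; a=arm.camera("scene")[140:320,160:360,::-1]
f=lambda i:cv2.convertScaleAbs(cv2.resize(i,(400,400),interpolation=cv2.INTER_CUBIC),alpha=1.3)
cv2.imwrite("pics/l4.png",np.hstack([f(a),f(b)])); o=arm.get_obs(); print(o["ee_pos"],o["wrist_force"])
```

```text
[ 384.89503632 -201.44474541  226.52442851] [ 0.74706247 -0.77240953 -0.32308774]
```

View pics/l4.png

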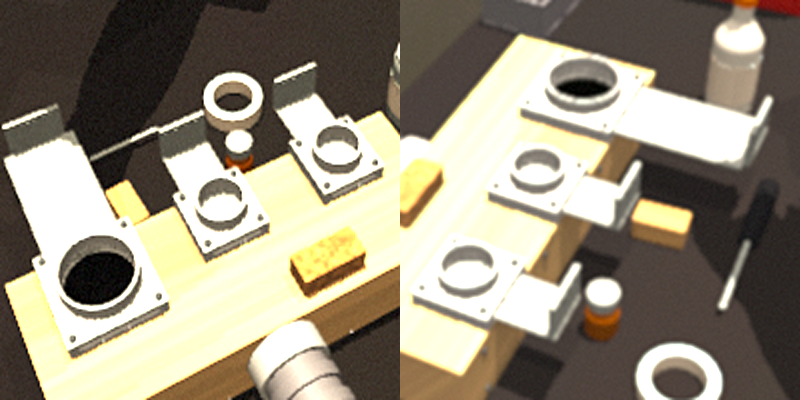

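The wide inlet is fully dark (open), both narrow inlets are shut, and the bystanders are in place. I'm handing the job in.

```bash
python3 -c "
from plant import arm
print(arm.finish_job())"
```

```text
the job is handed in; nothing more can be done
None
```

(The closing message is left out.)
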